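# Draw out and hold the reading magnifier

## Task

Bring the magnifier out along the test strip to the place to be read: press the lock button on top of the sleeve so that the telescoping arm springs free, then draw the arm out by its upright grip until its pointer stands right opposite the tooth of the small rider clip on the ruled ledge. The arm pulls back by a spring, so finish while still holding the grip, steady, with the pointer at the rider. Do not shift the rider, and leave the test strip, the tube, the small bottle and the tweezers where they lie.

Things in the scene. Friction and masses are not known exactly. Their poses are not given: they have to be found in the camera images.
- reader: Fixed magnifier stand: white foot plate 360 x 80 x 10 mm, square white sleeve (28 mm wide, top 69 mm up) and, beside the arm, an aluminium ledge (top 49 mm up) with black marks every 10 mm. Origin on the surface under the sleeve's mouth; x is the way the arm extends, z up. Sleeve x -180 to 0 mm, ledge y -37 to -55 mm, magnifier on the +y side. Position and heading vary.
- lock_button (a joint): The lock button's travel: 0 = up (arm locked when home), 0.007 m = fully down at its stop. From about 5 mm down the arm is free. Spring force 2 N at the start, 5 N fully down. Once the arm has sprung out the button stays about 4.5 mm down by itself and the arm cannot lock unless pushed home.
- button_top (a point): Centre of the lock button's top face: a grey round button 20 mm across on top of the sleeve, 60 mm behind its mouth, standing 14 mm above the sleeve (83 mm above the surface) when up; pressed straight down.
- reader_arm (a joint): How far the telescoping arm is out: 0 = home, 0.15 m = fully out. When unlocked, a spring of 25 N/m drives it to about 0.04 m by itself; beyond that it pulls back (about 2 N at 0.12 m).
- reader_grip (a point): Centre of the arm's grip, 96 mm up: a black upright square post 18 x 18 mm, sides along the stand's axes, 72 to 117 mm up, on a white end block (36 x 30 mm, top 72 mm up). It is 30 mm beyond the sleeve's mouth at home and moves with the arm along the stand's x. A round magnifier 66 mm across, 53 to 63 mm up, is centred 67 mm to its +y side.
- pointer_tip (a point): Tip of the arm's thin steel pointer (2 mm wide), which reaches from the end block to over the ruled ledge, 43 mm to the -y side of the grip and at the same x as the grip.
- rider (a joint): Where the rider clip stands along the ledge, on the same scale as joint reader_arm: the pointer is opposite the rider when the two values are equal. Varies from 0.07 to 0.13 m; it must not be shifted.
- rider_tip (a point): Tip of the rider's tooth (2 mm wide): the rider is a small black clip 14 mm wide (top 65 mm up) on the outer side of the ruled ledge, its tooth pointing at the line of the arm's pointer; 52 mm above the surface.
- test_strip: A flat off-white strip of three test plates, 203 x 52 x 5 mm, lying on the surface beside the stand under the magnifier's path. Leave alone.
- tube: A capped blood tube lying on the surface behind the stand, left of the tall dispenser, 16 mm thick, about 100 mm long. Leave alone.
- small_bottle: A small white bottle with a blue cap, 27 mm across, 66 mm tall, standing to the left of the stand. Leave alone.
- tweezers_1: Flat steel tweezers, 118 mm long, lying to the right of the stand. Leave alone.

How it is judged:
On the way:
1. the lock is released and the arm has come out of its catch (value of joint reader_arm above 0.012 m), for 0.1 s.
At the end, for the whole second after the job is handed in: The arm's pointer is within 4 mm of the rider's tooth along the scale and at rest (under 10 mm/s), the fingers hold the arm there (contact force over 0.8 N), and the rider stands within 3 mm of where it was (x of pointer_tip in the frame of rider_tip between -0.004 and 0.004 m and velocity of joint reader_arm between -0.01 and 0.01 m/s and contact force between the fingers and reader_arm above 0.8 N and distance of rider_tip from where it was at the start of the episode below 0.003 m); the arm keeps its last pose, push and grip.
It fails at once if the rider is shifted by more than 3 mm (distance of rider_tip from where it was at the start of the episode above 0.003 m).
It fails at once if the test strip is disturbed (distance of test_strip from where it was at the start of the episode above 0.015 m).
It fails at once if the tube is disturbed (distance of tube from where it was at the start of the episode above 0.03 m).
It fails at once if the small bottle is disturbed (distance of small_bottle from where it was at the start of the episode above 0.02 m).
It fails at once if a pair of tweezers is disturbed (distance of tweezers_1 from where it was at the start of the episode above 0.03 m).
It also fails if it takes over 37 s, if anything falls off the work surface, if the arm or the gripper's body presses on something with over 40 N, if the wrist force passes 120 N, or if a joint passes its speed limit or range.

## Robot

A 6-joint arm with a two-finger parallel gripper is mounted at the origin on a cart in front of the work surface, level with it; the furniture and walls round the work are solid. World frame = base frame: x ahead of the robot, y to its left, z up, the work surface at z = 0. Lengths are in m, angles in rad, forces in N, time in s.
With the tool pointing down it reaches from about 0.275 to 0.75 m from the base axis. Payload 10.2 kg.
Tool frame: the origin (TCP) lies midway between the tips of the shut fingers; the grasp point (between the pads) lies 19 mm behind it; z points along the fingers, y is the direction in which the jaws open and shut (so a half turn about z gives the same grasp; the last joint's range is limited). The gripper opens to 88 mm and grips with 3 to 60 N. Pads are 18 mm wide; open, the fingers measure 123 mm over their backs; the gripper's body (75 mm by 187 mm) begins 45 mm behind the grasp point.
Start: joints at [0.909, 0.313, 1.498, -0, 1.331, -0.223], TCP at [0.223, 0.475, 0.239] pointing down, gripper open.
Joint ranges: [-2.94, 2.94], [-0.97, 2.17], [0.19, 2.56], [-1.23, 4.37], [0.02, 3.11], [-2.88, 2.88]. Speed limits (rad/s): [2.39, 2.39, 3.01, 3.14, 3.14, 3.14].

## Interface

Orientations are given as a 3x3 rotation matrix whose columns are the frame's x, y, z axes.
In Python, from bench import manip gives the robot as it stands. The module is installed in compiled form; this text tells all that it offers. Calls block until the motion is done:
- manip.move_ptp(position, orientation): joint-space move of the TCP to a pose.
- manip.move_l(position, orientation=None, speed=0.15, until_force=None): straight line of the TCP; orientation=None keeps the orientation; speed is the mean speed in m/s. With until_force (N) it stops when the force on the tool has changed by that much, and returns True; else False.
- manip.goto_joints(angles): joint-space move.
- manip.grip(opening, grip_force=None): finger opening in m; grip_force is the grip in N (None keeps the last); returns when the fingers have stopped.
- manip.hold(seconds).
- manip.ik(position, orientation): joint angles nearest the present ones, or None.
- manip.get_obs(): the state.
- manip.read_camera(name): name is "scene" or "side" or "wrist"; returns the picture (420x560x3 uint8, red, green, blue); there is no depth.
- manip.camera_params(name): a dict with "fx", "fy", "cx", "cy" (pixels), "xyz" and "attitude" of the camera in the world; the wrist camera has in their place "mount" (4x4, takes a point from camera to tool coordinates, whose origin is the TCP and whose axes are the flange's). Camera axes: x right, y down, z forward; pixel columns grow to the right and rows downward; lengths in m; the calibration is good to about 2 mm. A picture is of the moment at which its call begins: read the wrist's pose just before it. camera_params takes no time and is no camera call.
A pose or a line that the arm cannot do raises manip.PlanningError and nothing moves.
- manip.finish_job(): hands the job in, once; it reports no verdict.
The state is a dict: "time": time; "joint_pos": joint angles; "dq": joint speeds; "joint_torque": joint torques, N m; "ee_pos": TCP position; "eef_rot": TCP orientation; "wrist_force": force on the tool from outside, world axes, zero at the start; "wrist_torque": the same for the moment, N m; "grip_width": finger opening in m.
Only numpy, scipy, OpenCV 4.12 (cv2) and the standard library are available. Lean on these libraries where they do the work, as an engineer would, in place of code of your own. Each camera call takes 0.05 s, during which the arm holds its last target. There are 200 camera calls.

## Working session

There is one attempt and no reset: what is moved stays moved. The work goes in short steps, each a Python script; the robot and the scene stay as the last script left them, time stands still between calls to the robot, and variables do not carry over. Pictures are saved under pics/ and viewed, about 8 in all and at most 12, crops included, and the job is handed in when it is done.

```bash
mkdir -p pics; cat > h.py <<'E'
from bench import manip
import numpy as np, cv2
def save(n,img): cv2.imwrite('pics/'+n+'.png',cv2.cvtColor(img,cv2.COLOR_RGB2BGR))
def cam(name,obs=None):
    p=manip.camera_params(name)
    if name=='wrist':
        o=obs or manip.get_obs(); T=np.eye(4);T[:3,:3]=o['eef_rot'];T[:3,3]=o['ee_pos'];M=T@np.array(p['mount'])
        return p,M[:3,:3],M[:3,3]
    return p,np.array(p['attitude']),np.array(p['xyz'])
def at_z(c,u,v,z):
    p,R,t=c; d=R@np.array([(u-p['cx'])/p['fx'],(v-p['cy'])/p['fy'],1]); return t+d*(z-t[2])/d[2]
def proj(c,P):
    p,R,t=c; q=R.T@(np.array(P)-t); return np.array([p['cx']+p['fx']*q[0]/q[2],p['cy']+p['fy']*q[1]/q[2]])
E
python3 - <<'E'
from h import *
for n in('scene','side'): 
    print(manip.camera_params(n)); save(n+'0',manip.read_camera(n))
o=manip.get_obs();print(o['time'],o['ee_pos'],o['eef_rot'])
E
```

```text
{'fx': 528.0952261416784, 'fy': 528.0952261416784, 'cx': 279.8840102436007, 'cy': 218.93446003658582, 'xyz': array([0.00822357, 0.84237306, 0.57352865]), 'attitude': array([[-0.77161672, -0.32444809,  0.54712071],
       [-0.63585552,  0.37019289, -0.67723333],
       [ 0.01718686, -0.87045429, -0.49194913]])}
{'fx': 527.5701453343145, 'fy': 527.5701453343145, 'cx': 267.1899547147819, 'cy': 213.84013975010774, 'xyz': array([0.14945467, 1.0973986 , 0.75291678]), 'attitude': array([[-0.90672133, -0.23931499,  0.34725317],
       [-0.42165796,  0.49919171, -0.75697569],
       [ 0.00780973, -0.83278807, -0.55353684]])}
0.1 [0.22295179 0.47507809 0.23821672] [[-9.05240632e-01  4.24898682e-01 -7.13562494e-04]
 [ 4.24899201e-01  9.05240213e-01 -9.08317994e-04]
 [ 2.60002346e-04 -1.12543849e-03 -9.99999333e-01]]
```

View pics/scene0.png

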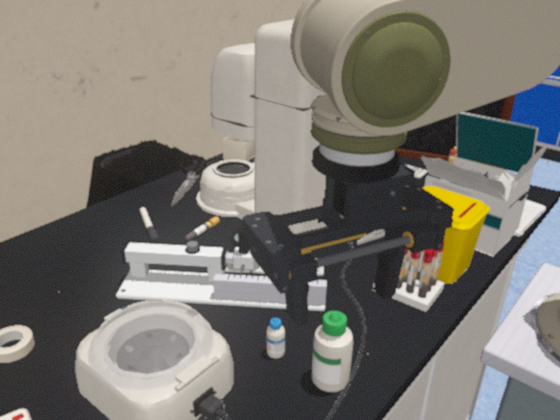

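View pics/side0.png

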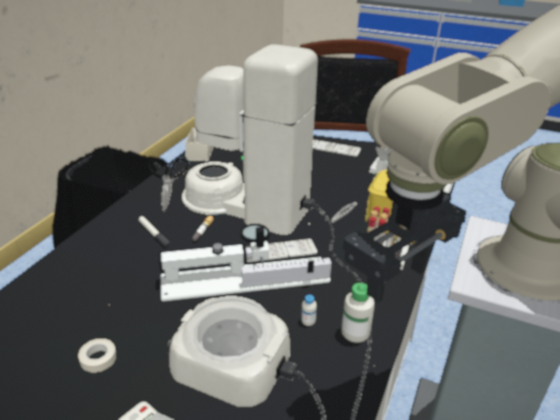

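```bash
python3 - <<'E'
from h import *
im=cv2.imread('pics/side0.png'); cv2.imwrite('pics/c1.png',cv2.resize(im[205:310,150:345],None,fx=4,fy=4,interpolation=cv2.INTER_CUBIC))
c=cam('side')
for n,u,v,z in[('btn',217,247,.083),('grip',261,228,.117),('rider',311,263,.065),('footL',164,297,.01),('footR',331,285,.01)]: print(n,at_z(c,u,v,z))
E
```

```text
btn [0.61158796 0.34039206 0.083     ]
grip [0.53749699 0.28190659 0.117     ]
rider [0.42185291 0.28402206 0.065     ]
footL [0.67647354 0.4524645  0.01      ]
footR [0.37884239 0.26987655 0.01      ]
```

View pics/c1.png

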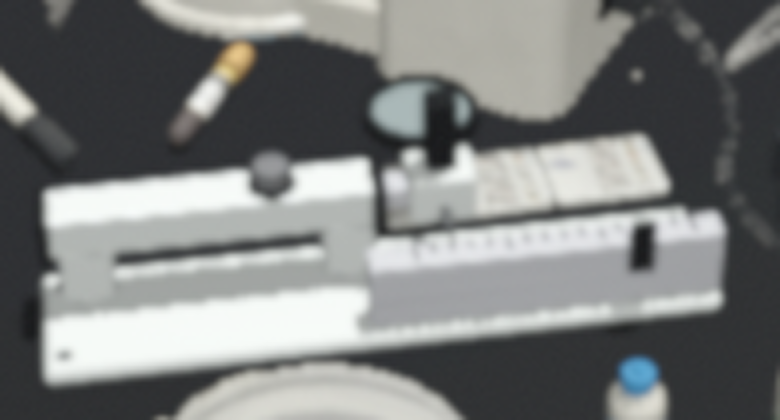

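```bash
python3 - <<'E'
from h import *
from scipy.optimize import least_squares
c=cam('side'); s=cam('scene')
obs=[(c,(-.06,0,.083),(271,157)),(c,(.03,0,.117),(440,92)),(c,(-.18,-.014,.069),(47,227)),(c,(-.18,.014,.069),(45,190)),(c,(0,.014,.069),(370,160)),(c,(0,-.014,.069),(372,200))]
obs=[(k,P,np.array(u)/4+[150,205]) for k,P,u in obs]+[(s,(-.06,0,.083),(193,243))]
def W(q,P):
    C,S=np.cos(q[2]),np.sin(q[2]); return np.array([q[0]+C*P[0]-S*P[1],q[1]+S*P[0]+C*P[1],P[2]])
f=lambda q:np.concatenate([proj(k,W(q,P))-u for k,P,u in obs])
r=least_squares(f,[.56,.3,-2.6]);q=r.x;print(q,np.degrees(q[2]));print(r.fun.reshape(-1,2).round(1))
for P in [(-.06,0,.083),(.03,0,.096)]: print(W(q,P))
rp=at_z(c,643/4+150,225/4+205,.065); d=rp[:2]-q[:2];C,S=np.cos(q[2]),np.sin(q[2]);print('rider local',C*d[0]+S*d[1],-S*d[0]+C*d[1])
# view from above
y=np.array([-S,C,0]);x=np.array([C,S,0])
o=manip.get_obs();print(manip.camera_params('wrist'))
for sgn in(1,-1):
  for lab,Y in(('y along stand x',x),('y along stand y',y)):
    R=np.column_stack([np.cross(sgn*Y,[0,0,-1]),sgn*Y,[0,0,-1]])
    for nm,P in(('btn',(-.06,0,.15)),('hi',(0.06,0,.25)),('grip',(.03,0,.115)),('out',(.13,0,.115))):
        k=manip.ik(W(q,P),R); print(lab,sgn,nm,None if k is None else np.round(k,2))
E
```

```text
[ 0.56411852  0.30187232 -2.53551978] -145.27458236251607
[[-0.5  1.4]
 [-0.4  0.5]
 [-1.8 -1. ]
 [-1.3 -0. ]
 [ 2.3 -0.7]
 [ 3.6 -2.8]
 [-1.7  0.9]]
[0.613432   0.33605097 0.083     ]
[0.53946177 0.284783   0.096     ]
rider local 0.12795448350442132 -0.06067467565517062
{'fx': 293.78885936155405, 'fy': 293.78885936155405, 'cx': 276.7728977864641, 'cy': 204.92333651199206, 'mount': array([[-5.79650244e-04, -9.47705752e-01, -3.19144908e-01,
         8.43127129e-02],
       [ 9.99999744e-01, -4.15218675e-04, -5.83261598e-04,
        -2.54503501e-04],
       [ 4.20245445e-04, -3.19145164e-01,  9.47705750e-01,
        -1.46807283e-01],
       [ 0.00000000e+00,  0.00000000e+00,  0.00000000e+00,
         1.00000000e+00]])}
y along stand x 1 btn [ 0.33  0.78  0.99 -0.    1.37  2.87]
y along stand x 1 hi [ 0.28  0.43  1.3  -0.    1.41  2.81]
y along stand x 1 grip [ 0.29  0.61  1.38 -0.    1.15  2.83]
y along stand x 1 out [ 0.23  0.42  1.7  -0.    1.03  2.77]
y along stand y 1 btn [ 0.33  0.78  0.99 -0.    1.37  1.3 ]
y along stand y 1 hi [ 0.28  0.43  1.3  -0.    1.41  1.24]
y along stand y 1 grip [ 0.29  0.61  1.38 -0.    1.15  1.26]
y along stand y 1 out [ 0.23  0.42  1.7  -0.    1.03  1.2 ]
y along stand x -1 btn [ 0.33  0.78  0.99 -0.    1.37 -0.27]
y along stand x -1 hi [ 0.28  0.43  1.3  -0.    1.41 -0.33]
y along stand x -1 grip [ 0.29  0.61  1.38 -0.    1.15 -0.31]
y along stand x -1 out [ 0.23  0.42  1.7  -0.    1.03 -0.37]
y along stand y -1 btn [ 0.33  0.78  0.99 -0.    1.37 -1.84]
y along stand y -1 hi [ 0.28  0.43  1.3  -0.    1.41 -1.9 ]
y along stand y -1 grip [ 0.29  0.61  1.38 -0.    1.15 -1.88]
y along stand y -1 out [ 0.23  0.42  1.7  -0.    1.03 -1.94]
```

```bash
cat >> h.py <<'E'
Q=[0.56411852,0.30187232,-2.53551978]
def W(P,q=None):
    q=Q if q is None else q; C,S=np.cos(q[2]),np.sin(q[2]); return np.array([q[0]+C*P[0]-S*P[1],q[1]+S*P[0]+C*P[1],P[2]])
def L(w,q=None):
    q=Q if q is None else q; C,S=np.cos(q[2]),np.sin(q[2]); d=np.array(w)-[q[0],q[1],0]; return np.array([C*d[0]+S*d[1],-S*d[0]+C*d[1],w[2]])
def RT(q=None):
    q=Q if q is None else q; C,S=np.cos(q[2]),np.sin(q[2]); Y=-np.array([C,S,0]); return np.column_stack([np.cross(Y,[0,0,-1]),Y,[0,0,-1]])
E
python3 - <<'E'
from h import *
c=cam('side')
for u,v in[(244,210),(285,234),(305,207)]: w=at_z(c,u,v,0);print('disp',w,L(w))
manip.move_ptp(W((.05,-.04,.19)),RT())
o=manip.get_obs();print(o['time'],o['ee_pos'],o['wrist_force'])
save('w1',manip.read_camera('wrist'))
E
```

```text
disp [0.68388827 0.0774974  0.        ] [0.02937614 0.25263796 0.        ]
disp [0.54515176 0.12953229 0.        ] [0.11376111 0.13084049 0.        ]
disp [ 0.54574758 -0.00475529  0.        ] [0.18976756 0.2415497  0.        ]
1.3417 [0.49955329 0.30717917 0.19027243] [-0.63169879 -0.20376848 -0.60284823]
```

View pics/w1.png

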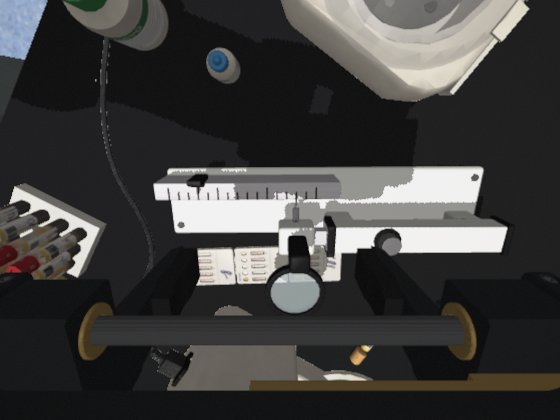

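```bash
python3 - <<'E'
from h import *
im=cv2.imread('pics/w1.png'); cv2.imwrite('pics/c2.png',cv2.resize(im[160:290,150:350],None,fx=4,fy=4,interpolation=cv2.INTER_CUBIC))
c=cam('wrist')
for n,u,v,z in[('btn',388,239,.083),('foot1',170,169,.01),('foot2',482,167,.01),('foot3',174,233,.01),('slv back-corner',505,222,.069),('slv',507,252,.069)]:print(n,L(at_z(c,u,v,z)).round(4))
E
```

```text
btn [-0.0548 -0.0057  0.083 ]
foot1 [ 0.1714 -0.0578  0.01  ]
foot2 [-0.1803 -0.0605  0.01  ]
foot3 [0.1755 0.021  0.01  ]
slv back-corner [-0.1734 -0.0176  0.069 ]
slv [-0.1837  0.0152  0.069 ]
```

View pics/c2.png

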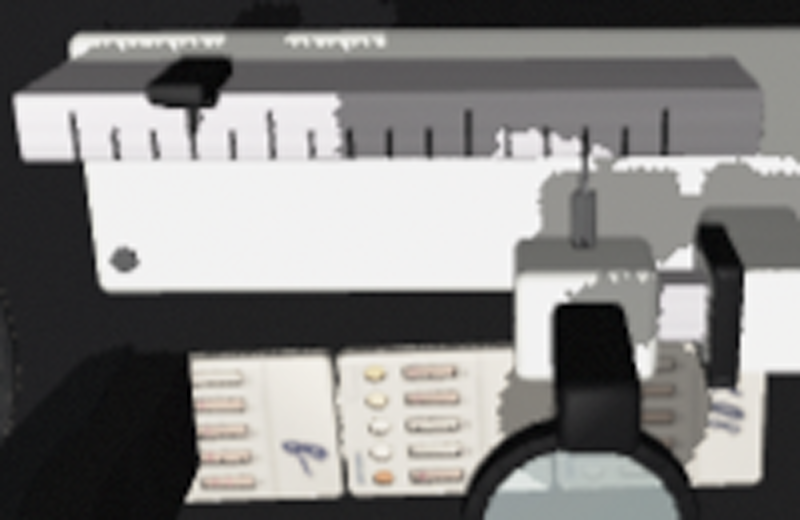

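```bash
python3 - <<'E'
from h import *
from scipy.optimize import least_squares
c=cam('wrist')
k=lambda u,v:(150+u/4,160+v/4)
obs=[((-.06,0,.083),(388,239),1),((.03,0,.117),k(597,411),1),((.03,-.043,.052),k(585,145),1),((-.18,-.014,.069),(504,222),1),((-.18,.014,.069),(507,252),1),((-.18,-.055,.01),(482,167),[1,0])]
f=lambda q:np.concatenate([(proj(c,W(P,q))-u)*w for P,u,w in obs])
r=least_squares(f,Q);q=r.x;print(q,r.fun.reshape(-1,2).round(1))
for u,v in[(193,130),(585,145)]:print(L(at_z(c,*k(u,v),.052),q))
for u,v in[(73,158),(666,158)]:print(L(at_z(c,*k(u,v),.049),q))
print(L(at_z(c,388,239,.083),q))
E
```

```text
[ 0.56283846  0.30055033 -2.52017656] [[ 2.8  4.9]
 [-0.   0.4]
 [-1.3 -3.4]
 [ 5.3  1.2]
 [-4.3 -3.2]
 [-3.2  0. ]]
[ 0.12767837 -0.04474405  0.052     ]
[ 0.02870426 -0.0394051   0.052     ]
[ 0.16011438 -0.03683535  0.049     ]
[ 0.00765511 -0.03470525  0.049     ]
[-0.05674139 -0.00520445  0.083     ]
```

```bash
cat >> h.py <<'E'
Q=[.5630,.3003,-2.529]
E
python3 - <<'E'
from h import *
manip.grip(0.0,10)
B=(-.06,0)
manip.move_ptp(W((*B,.115)),RT())
o=manip.get_obs();print(o['time'],L(o['ee_pos']),o['wrist_force']); c=cam('wrist',o);im=manip.read_camera('wrist')
print('px btn',proj(c,W((*B,.083))),'tcp',proj(c,o['ee_pos']))
r=manip.move_l(W((*B,.0745)),speed=.04,until_force=9)
o=manip.get_obs();print(r,o['time'],L(o['ee_pos']),o['wrist_force'])
manip.hold(.3); manip.move_l(W((*B,.14)),speed=.15)
im2=manip.read_camera('wrist'); save('w2',np.hstack([cv2.resize(i[120:420,80:480],None,fx=1,fy=1) for i in(im,im2)]))
E
```

```text
3.3 [-0.0596881  -0.00028424  0.11548467] [-0.38243709  0.12382031  0.14065428]
px btn [278.54419189 238.74504812] tcp [278.31438074 262.918418  ]
True 4.275 [-5.98195807e-02 -6.06558232e-05  7.65476424e-02] [-1.75009004 -0.5275535   5.3045888 ]
```

View pics/w2.png

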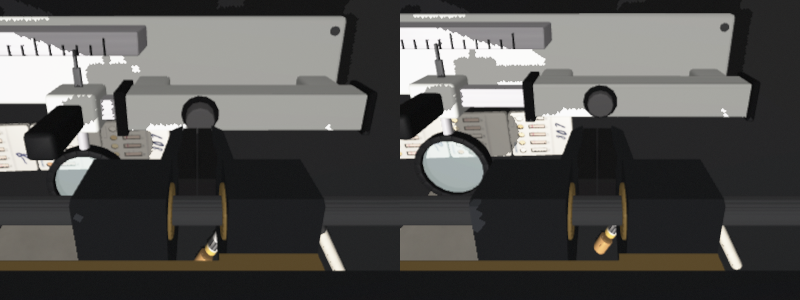

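```bash
python3 - <<'E'
from h import *
manip.grip(0.075,15)
manip.move_ptp(W((.07,0,.14)),RT())
print(manip.move_l(W((.07,0,.079)),speed=.08,until_force=8))
manip.grip(0.0,15)
o=manip.get_obs();print(o['time'],L(o['ee_pos']),o['wrist_force'],o['grip_width'])
manip.move_l(W((.105,0,.079)),speed=.05); manip.hold(.2)
o=manip.get_obs();print(o['time'],L(o['ee_pos']),o['wrist_force'],o['grip_width'])
im=manip.read_camera('wrist'); save('w3',cv2.resize(im[100:250,140:340],None,fx=4,fy=4,interpolation=cv2.INTER_CUBIC))
E
```

```text
False
8.7583 [6.99669228e-02 8.00124399e-06 7.90053550e-02] [ 0.67470417 -0.06724139 -0.03974892] 0.017582109589190924
9.8083 [1.05081219e-01 1.19091317e-05 7.89788433e-02] [-0.69376483 -1.02476307  1.17196747] 0.018094856910184358
```

View pics/w3.png

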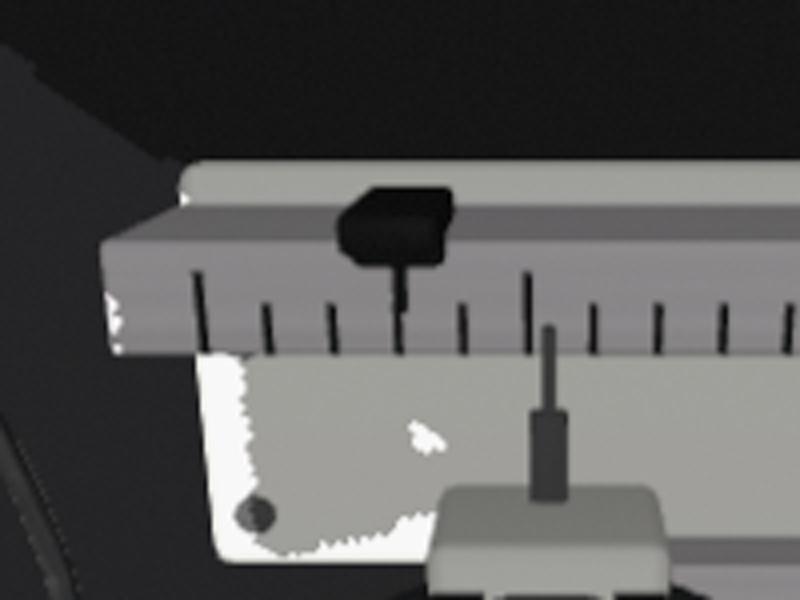

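```bash
python3 - <<'E'
from h import *
c=cam('wrist')
a=L(at_z(c,140+402/4,100+308/4,.052));b=L(at_z(c,140+548/4,100+330/4,.052));print(a,b)
d=a[0]-b[0];o=manip.get_obs();p=L(o['ee_pos'])
manip.move_l(W((p[0]+d,0,.079)),speed=.04); manip.hold(.4)
o=manip.get_obs();print(d,o['time'],L(o['ee_pos']),o['wrist_force'],o['grip_width'])
im=manip.read_camera('wrist'); save('w4',cv2.resize(im[130:230,205:345],None,fx=5.7,fy=5.7,interpolation=cv2.INTER_CUBIC))
E
```

```text
[ 0.12786224 -0.0432955   0.052     ] [ 0.10578405 -0.03986521  0.052     ]
0.02207819179950543 10.9583 [ 1.27193525e-01 -7.54442971e-07  7.89872581e-02] [ 0.9912522  -1.81269277  0.21678061] 0.0176864558189225
```

View pics/w4.png

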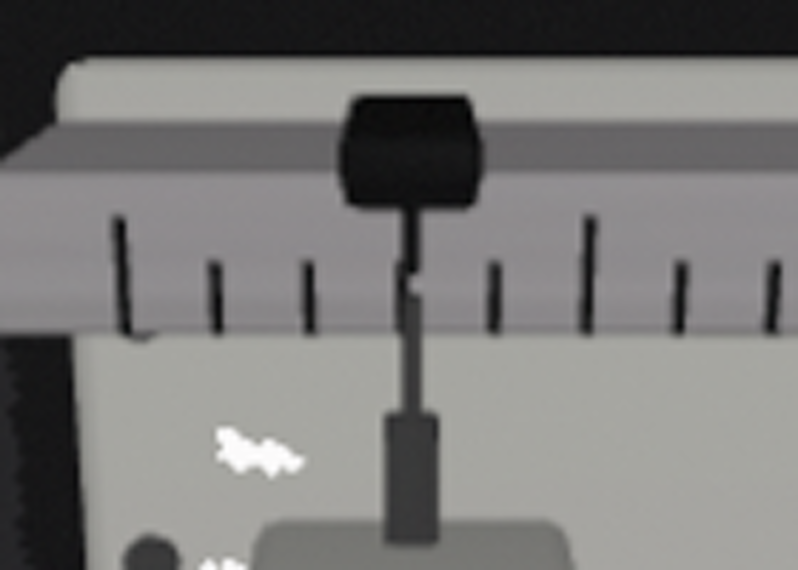

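```bash
python3 - <<'E'
from h import *
manip.hold(.3);o=manip.get_obs();print(o['time'],L(o['ee_pos']),abs(np.array(o['dq'])).max(),o['grip_width']);manip.finish_job()
E
```

```text
11.3083 [1.27165174e-01 9.35364820e-06 7.89733238e-02] 0.002232060892068173 0.017840414548901805
the job is handed in; nothing more can be done
```

I pressed the lock button and the arm sprang out. I gripped the post with a commanded 15 N, drew the arm out to the rider and handed the job in at 11.3 s, still holding it.

- **Pointer:** the last close wrist picture showed it in line with the rider's tooth, about 0.2 mm off against the 4 mm allowed.
- **Grip and rest:** the fingers stood at 17.8 mm on the 18 mm post. The robot was at rest, with joint speeds around 0.002 rad/s.
- **Rider:** its tooth sat on the same ledge mark in the wrist pictures before and after the pull. I saw no sign that it had shifted.
- **Other objects:** I did not check the test strip, tube, bottle and tweezers again in a final picture. The arm felt no unexpected contact force during the moves.
- **Disagreement:** my first pose fits for the stand differed by about 1° in heading, and by up to about 5 mm at the button. I took a value in between. The button then appeared within about 3 mm of its predicted place, and I set the final position by comparing pointer and tooth directly in the picture.

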